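# Centre a probe rod in a clamped hot-air nozzle

### The arm

A 6-joint arm with a two-finger parallel gripper is mounted at the origin on the work surface. World frame = base frame: x ahead of the robot, y to its left, z up, the work surface at z = 0. Lengths are in mm, angles in degrees, forces in N, time in s.
With the tool pointing down it reaches from about 425 to 1125 mm from the base axis. Payload 14.9 kg.
Tool frame: the origin (TCP) lies midway between the tips of the shut fingers; the grasp point (between the pads) lies 19 mm behind it; z points along the fingers, y is the line along which they close (so a half turn about z gives the same grasp; the last joint's range is limited). The gripper opens to 91 mm and grips with 3 to 60 N. Pads are 32 mm wide; open, the fingers measure 118 mm over their backs; the gripper's body (76 mm by 178 mm) begins 60 mm behind the grasp point.
Start: joints at [-79.085, 21.709, 99.362, -0, 58.929, -1.908], TCP at [155.35, -682.557, 213.932] pointing down, gripper open.
Joint ranges: [-158.91, 158.91], [-42.39, 125.64], [0.06, 152.35], [-60.88, 240.88], [17.5, 164.5], [-176.32, 176.32]. Speed limits (degrees/s): [108.29, 108.29, 136.94, 180, 180, 180].

### API

Orientations are given as a 3x3 rotation matrix whose columns are the frame's x, y, z axes.
In Python, from rig import robot, eyes gives the robot as it stands.
- The arm moves only by the tool drive_tool, never from a script. Its argument "rows" is one flat list of numbers, 4 for each row, row after row: the shift along the world's x, y, z in m, then the turn about the world's z in rad. In form: [tx, ty, tz, yaw, tx, ty, tz, yaw, ...]. A call has 1 to 5 rows; each row is the pose to reach, as a shift and turn from the pose commanded when the call began; what a row does not reach only later rows make up. A row lasts 1/12 s, in which the tool goes at most 41.7 mm and 7.16 degrees, less where a joint would pass 70% of its speed; a pose out of reach is approached as far as the arm can. A call with a gripper value outside its range is refused whole. "gripper" is the closure, from -1 (fully open) to 1 (shut), set as the call begins (left out, the last holds). The fingers move at their own pace and stop on an object; the grip force is fixed at half the most. Time passes only in rows, so rows that repeat a pose let the fingers close. It gives the time, the measured TCP pose, the force, the opening and the grip force at its end, in the units of the state.
- robot.read_state(): the state, without advancing time (a new reading comes with each control period).
- eyes.camera(name): name is "side" or "top" or "wrist"; returns (picture, depth): 420x560x3 uint8, red, green, blue; 420x560 float32, mm along the optical axis (not along the pixel's ray), 0 where there is no reading.
- eyes.camera_params(name): a dict with "vfov" (degrees; the focal length in pixels is half the picture's height over the tangent of half this angle, whatever the lens; pixels are square), "cx", "cy" (the principal point, pixels), "rvec" (rotation vector, rad) and "tvec" (3), from world to camera coordinates, as OpenCV has them; the wrist camera has in their place "tool_from_camera" (4x4, takes a point from camera to tool coordinates, whose origin is the TCP and whose axes are the flange's). Camera axes: x right, y down, z forward; pixel columns grow to the right and rows downward; lengths in mm; the calibration is good to about 2 mm. A picture is of the moment at which its call begins: read the wrist's pose just before it. camera_params takes no time and is no camera call.
- robot.job_done(): hands the job in; it is judged then, once.
The state is a dict: "clock": time; "q": joint angles; "qvel": joint speeds; "tau": joint torques, N m; "ee_pos": TCP position; "tool_rot": TCP orientation; "wrist_force": force on the tool from outside, world axes, zero at the start; "ft_torque": the same for the moment, N m; "opening": finger opening in mm; "finger_force": force on a finger pad.
Only numpy, scipy, OpenCV 4.12 (cv2) and the standard library are available. Lean on these libraries where they do the work, as an engineer would, in place of code of your own. Each camera call takes 0.05 s, during which the arm holds its last target. There are 200 camera calls.

### The job

Check the dark steel hot-air nozzle standing in the bench gauge: slide the gauge's jaw shut by its red tab until it presses the nozzle firmly home in the V, without crushing it, and leave it shut. Then take the probe by its green handle out of its stand and lower its rod upright through the nozzle, never touching the nozzle with it, until the red band is level with the nozzle's top rim. Finish still holding the probe there, still and centred in the bore; leave the tip cleaner, solder spool and brass spare nozzle where they are.

Things in the scene. Friction and masses are not known exactly. Their poses are not given: they have to be found in the camera images.
- gauge: Fixed bench gauge: aluminium bed 80 mm wide (its x), along y from -60 to +160 mm, top 32 mm above the table. Origin: on the table, on the vertical axis of the well, a round 26 mm hole through the bed to the table. A fixed steel V (90 degrees, 26 mm high) with a blue block behind it stands at the -y end, opening to +y; a nozzle home in it is centred on the well axis. z up; yaw varies.
- gauge_seat (a point): Point on the well axis at the bed's top (32 mm up): where the centre of the nozzle's underside is when it is home in the V. Axes as the gauge's.
- jaw (a joint): Closing travel of the sliding jaw (m): 0 fully open, grows as it moves along the gauge's -y to the V. Its flat face is (0.098 - value) m from the well axis along the gauge's +y, so it touches a home nozzle at about 0.080; end stop 0.088. About 3 N friction, no spring; stays where it is left. Shut counts from 0.077; over 60 N crushes the nozzle.
- jaw_tab (a point): Centre of the top of the red tab on the jaw, 85 mm above the table: an upright block 20 mm (gauge x) by 24 mm (gauge y), 32 mm high, standing on the jaw's blue block (40 mm wide, top 53 mm above the table), 40 mm behind the jaw's flat steel face (40 mm wide, 33 to 59 mm above the table). Free on all sides: can be pinched across the gauge's x from above. Axes as the gauge's.
- nozzle: Loose dark steel nozzle standing on the gauge's bed between V and jaw: lower part 36 mm across and 22 mm high, upper part 29 mm across, 36 mm high in all, a straight bore 22 mm across right through. Origin: centre of its underside; z up along the bore. 90 g nominal, mass varies. Polished: it slides easily (friction about 0.2) on the bed and into the V when the jaw pushes it.
- nozzle_mouth (a point): Centre of the nozzle's top rim, 36 mm above its underside.
- nozzle_foot (a point): Centre of the nozzle's underside (lower end of the bore).
- stand: Fixed probe stand: black block 56 by 56 mm, 95 mm high, with orange trim, a round 14 mm hole down its middle from top to table. Origin: centre of its underside.
- probe: The probe: green square handle 26 by 26 mm, 50 mm high (faces square to its x and y), with a steel rod 8 mm across projecting 85 mm straight down from the handle's underside. Origin: centre of that underside; z up. It starts upright in the stand, rod in the hole, handle's underside on the stand's top, 95 mm above the table. About 90 g, varies.
- probe_band (a point): Centre of the red depth band (6 mm high) on the rod: 35 mm below the handle's underside, 50 mm above the rod's tip, on the rod's axis.
- probe_tip (a point): Lower end of the rod, on its axis, 85 mm below the handle's underside.
- cleaner: Tip cleaner to leave alone: brass-wool pot 72 mm across on a square orange tray of 90 mm, about 59 mm high in all. Origin: centre of underside.
- spool: Solder spool to leave alone, standing on end: 60 mm across, 44 mm high. Origin: centre of underside.
- spare: Brass spare nozzle to leave alone, same shape as the dark steel one, standing on the table. Origin: centre of underside.

How it is judged (in metres and radians):
On the way, in this order (a step that is already met when the one before it is completed fails the run):
1. the jaw is pushed shut on the nozzle with at least 2 N, the nozzle home in the V (value of joint jaw above 0.077 m and horizontal distance between nozzle and gauge_seat below 0.003 m and angle between nozzle's own z axis and vertical below 0.06 rad and contact force between jaw and nozzle above 2 N), for 0.05 s.
2. the probe is held upright through the nozzle, centred, the red band level with the top rim (value of joint jaw above 0.077 m and horizontal distance between nozzle and gauge_seat below 0.003 m and angle between nozzle's own z axis and vertical below 0.06 rad and z of probe_band in the frame of nozzle_mouth between -0.008 and 0.008 m and horizontal distance between probe_band and nozzle_mouth below 0.004 m and horizontal distance between probe_tip and nozzle_foot below 0.005 m and angle between probe's own z axis and vertical below 0.09 rad and linear speed of probe below 0.01 m/s and contact force between the fingers and probe above 1 N and contact force between probe and nozzle below 0.05 N and contact force between probe and gauge below 0.05 N and contact force between probe and stand below 0.05 N), for 0.3 s.
At the end, for the whole second after the job is handed in: Probe gripped, still, within 5 degrees of upright, touching only the fingers: red band within 8 mm of the rim's height, rod within 4 mm of the bore's centre at the band, 5 mm at the tip. Jaw shut (above 0.077), nozzle upright, within 3 mm of home (all of step 2); the arm keeps its last pose, push and grip.
It fails at once if the probe touches the nozzle (contact force between probe and nozzle above 0.1 N).
It fails at once if the nozzle is crushed by the jaw (over 60 N) (contact force between jaw and nozzle above 60 N).
It fails at once if the tip cleaner is shifted more than 20 mm or tipped (distance of cleaner from where it was at the start of the episode above 0.02 m or angle between cleaner's own z axis and vertical above 0.3 rad).
It fails at once if the solder spool is shifted more than 20 mm or tipped (distance of spool from where it was at the start of the episode above 0.02 m or angle between spool's own z axis and vertical above 0.3 rad).
It fails at once if the brass spare nozzle is shifted more than 20 mm or tipped (distance of spare from where it was at the start of the episode above 0.02 m or angle between spare's own z axis and vertical above 0.3 rad).
It also fails if it takes over 51 s, if anything falls off the work surface, if the arm or the gripper's body presses on something with over 40 N, if the wrist force passes 120 N, or if a joint passes its speed limit or range.

## Working session

There is one attempt and no reset: what is moved stays moved. The work goes in short steps, Python scripts to look and compute and a tool call to move; the robot and the scene stay as the last step left them, time stands still between calls to the robot, and variables do not carry over. Pictures are saved under pics/ and viewed, at most 10 in all, crops included, and the job is handed in when it is done.

Besides the shell and the picture viewer there is one more tool, called after "Emit:" as a command line: name --argument value ..., lists and objects as JSON in quotes. drive_tool: Moves the arm, as the interface text tells. Its arguments: {"type":"object","properties":{"rows":{"type":"array","items":{"type":"number"}},"gripper":{"type":"number"}},"required":["rows"]}

```bash
ls; mkdir -p pics; cat > h.py <<'E'
import numpy as np, cv2
from rig import robot, eyes
def K(p,h=420):
    f=h/2/np.tan(np.radians(p['vfov'])/2); return f,p['cx'],p['cy']
def pose(name,st=None):
    p=eyes.camera_params(name)
    if name=='wrist':
        T=np.array(p['tool_from_camera']); st=st or robot.read_state()
        W=np.eye(4);W[:3,:3]=st['tool_rot'];W[:3,3]=st['ee_pos'];W=W@T
        return p,W[:3,:3],W[:3,3]
    R=cv2.Rodrigues(np.array(p['rvec'],float))[0].T
    return p,R,-R@np.array(p['tvec'],float).ravel()
def cloud(name,d,st=None):
    p,R,t=pose(name,st);f,cx,cy=K(p)
    v,u=np.mgrid[:d.shape[0],:d.shape[1]]
    c=np.stack([(u-cx)/f*d,(v-cy)/f*d,d],-1)
    return c@R.T+t
def onplane(name,u,v,z,st=None):
    p,R,t=pose(name,st);f,cx,cy=K(p)
    r=R@np.array([(u-cx)/f,(v-cy)/f,1]); return t+r*(z-t[2])/r[2]
def snap(name,tag):
    st=robot.read_state(); im,d=eyes.camera(name)
    np.savez(f'pics/{tag}.npz',im=im,d=d,pos=st['ee_pos'],rot=st['tool_rot'])
    cv2.imwrite(f'pics/{tag}.png',cv2.cvtColor(im,cv2.COLOR_RGB2BGR)); return st,im,d
E
python3 - <<'E'
from h import *
for n in ['top','side']:
    snap(n,n+'0'); p,R,t=pose(n); print(n,p,t)
print(eyes.camera_params('wrist')); print(robot.read_state())
E
```

```text
pics
top {'vfov': 48.30826328202842, 'cx': 279.85205692655103, 'cy': 209.46126107911624, 'rvec': array([ 2.14380579, -2.05079947,  0.2395542 ]), 'tvec': array([-16.39058877, 642.69097296, 962.68767919])} [ 405.85971062    3.53098119 1084.13713766]
side {'vfov': 55.8010021746536, 'cx': 273.11816387823944, 'cy': 210.81980823219106, 'rvec': array([ 2.33365818, -0.55527914,  0.20193942]), 'tvec': array([-571.73839683,  282.0820687 ,  635.99128056])} [ 417.36019903 -463.32109168  649.67994206]
{'vfov': 71.14071558454899, 'cx': 274.622678008751, 'cy': 210.495755032239, 'tool_from_camera': array([[-4.59384184e-04, -9.58209900e-01, -2.86065685e-01,
         8.08999084e+01],
       [ 9.99999888e-01, -4.07071525e-04, -2.42336535e-04,
        -5.82071013e-02],
       [ 1.15760072e-04, -2.86065765e-01,  9.58209980e-01,
        -1.71229008e+02],
       [ 0.00000000e+00,  0.00000000e+00,  0.00000000e+00,
         1.00000000e+00]])}
{'clock': 0.1, 'q': array([-7.90853754e+01,  2.17375896e+01,  9.93905897e+01,  1.19094348e-03,
        5.89277808e+01, -1.91019109e+00]), 'qvel': array([ 0.06623018, -0.11707372, -0.03218969,  0.04561746,  0.00200551,
       -0.01590952]), 'tau': array([ 3.34648166e-04, -7.65037465e+01, -4.35292482e+01,  6.51551946e-02,
        3.97800026e-02, -7.71204242e-06]), 'ee_pos': array([ 155.28800647, -682.21177878,  213.34293086]), 'tool_rot': array([[ 9.75055694e-01,  2.21960279e-01, -1.67450586e-04],
       [ 2.21960337e-01, -9.75055220e-01,  9.62390914e-04],
       [ 5.03389883e-05, -9.75552129e-04, -9.99999523e-01]]), 'wrist_force': array([ 0.37190571, -0.3904151 , -0.71271962]), 'ft_torque': array([0.02224572, 0.05617151, 0.00372341]), 'finger_force': 0.0, 'opening': 91.02602300517574}
```

View pics/top0.png

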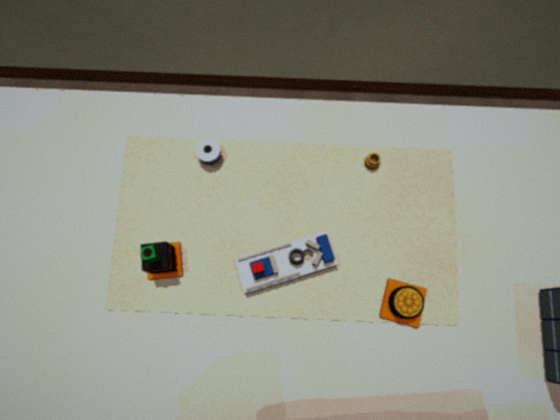

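View pics/side0.png

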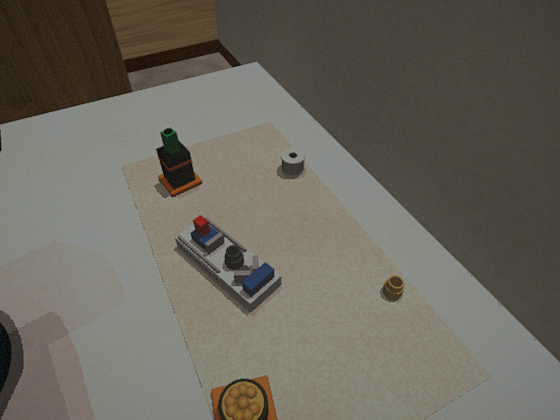

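The top view shows the red tab at (259,267), the nozzle at (296,257), the V and blue block at about (322,250), and the green handle at (151,253) on the stand. The cleaner (405,302), spool (208,152) and spare (372,160) are well clear. The side view agrees.

```bash
python3 - <<'E'
from h import *
for n in ['top','side']:
    D=np.load(f'pics/{n}0.npz'); im=D['im'].astype(int); P=cloud(n,D['d']); r,g,b=im[...,0],im[...,1],im[...,2]
    X=P[...,2]
    red=(r>150)&(g<70)&(b<70)&(X>60)
    gr=(g>60)&(r<0.5*g)&(b<0.75*g)&(X>60)
    for nm,m,top in [('red',red,85),('green',gr,145)]:
        q=P[m]; t=q[q[:,2]>top-6]; print(n,nm,len(q),np.median(q,0),q[:,2].max(),len(t),t.mean(0) if len(t) else '',(t[:,:2].min(0),t[:,:2].max(0)) if len(t) else '')
    bl=(b>90)&(r<60)&(X>40); q=P[bl]; print('blue',len(q),q.mean(0))
    m=(X>27)&(X<37)&(np.hypot(P[...,0]-P[red].mean(0)[0],P[...,1]-P[red].mean(0)[1])<220)
    rect=cv2.minAreaRect(P[m][:,:2].astype(np.float32)); print('bed',m.sum(),rect,cv2.boxPoints(rect).tolist())
print(onplane('top',259,267,85),onplane('top',296,257,68),onplane('top',151,253,145))
E
```

```text
top red 80 [512.83123538  54.74067788  84.46940214] 88.49545053016959 80 [513.03180122  54.51007002  84.61437334] (array([503.33403783,  44.25098299]), array([523.39025244,  65.90983861]))
top green 123 [526.2069559  271.95791356 144.30863948] 149.14668618725932 111 [525.95290785 272.85120779 144.53216008] (array([512.00909318, 259.48424553]), array([540.97323807, 287.27677838]))
blue 359 [548.11243268 -45.96973013  58.82246096]
bed 2146 ((522.5135498046875, 73.53341674804688), (118.61766815185547, 389.1466064453125), 8.358981132507324) [[435.5487365722656, 257.4176940917969], [492.120849609375, -127.59487915039062], [609.4783935546875, -110.35086059570312], [552.90625, 274.6617126464844]]
  return _methods._mean(a, axis=axis, dtype=dtype,
  ret = um.true_divide(
Traceback (most recent call last):
ValueError: zero-size array to reduction operation maximum which has no identity
```

Emit:
drive_tool --rows '[0.15,0.14,0.03,0.6,0.15,0.14,0.03,0.6,0.15,0.14,0.03,0.6,0.15,0.14,0.03,0.6,0.15,0.14,0.03,0.6]' --gripper -1

```text
clock: 0.52
ee_pos: [306.3, -540.8, 243.9]
tool_rot: [[0.675, 0.738, -0.0], [0.738, -0.675, 0.0], [0.0, -0.0, -1.0]]
wrist_force: [-0.3, 0.2, 0.4]
opening: 91.1
finger_force: 0.0
```

Emit:
drive_tool --rows '[0.11,0.175,0.0,0.6,0.11,0.175,0.0,0.6,0.11,0.175,0.0,0.6,0.11,0.175,0.0,0.6,0.11,0.175,0.0,0.6]'

```text
clock: 0.93
ee_pos: [415.9, -365.5, 243.8]
tool_rot: [[0.14, 0.99, -0.0], [0.99, -0.14, 0.0], [0.0, -0.0, -1.0]]
wrist_force: [0.5, -0.9, -0.4]
opening: 91.3
finger_force: 0.0
```

Emit:
drive_tool --rows '[0.07,0.195,0.0,0.44,0.07,0.195,0.0,0.44,0.07,0.195,0.0,0.44,0.07,0.195,0.0,0.44,0.07,0.195,0.0,0.44]'

```text
clock: 1.35
ee_pos: [485.4, -170.4, 243.9]
tool_rot: [[-0.293, 0.956, -0.0], [0.956, 0.293, 0.0], [0.0, -0.0, -1.0]]
wrist_force: [0.9, -0.9, 0.7]
opening: 91.3
finger_force: 0.0
```

Emit:
drive_tool --rows '[0.03,0.2,0.0,0,0.03,0.2,0.0,0,0.03,0.2,0.0,0,0.03,0.2,0.0,0,0.03,0.2,0.0,0]'

```text
clock: 1.77
ee_pos: [515.1, 29.9, 243.9]
tool_rot: [[-0.289, 0.957, 0.0], [0.957, 0.289, 0.0], [0.0, 0.0, -1.0]]
wrist_force: [1.1, -0.6, -0.4]
opening: 91.3
finger_force: 0.0
```

Emit:
drive_tool --rows '[0,0.01,0,0,0,0.01,0,0]'

```text
clock: 1.93
ee_pos: [515.2, 39.5, 243.7]
tool_rot: [[-0.292, 0.956, -0.0], [0.956, 0.292, 0.0], [0.0, -0.0, -1.0]]
wrist_force: [0.5, -0.9, 0.6]
opening: 91.1
finger_force: 0.0
```

```bash
python3 - <<'E'
from h import *
st,im,d=snap('wrist','w1'); print(st['ee_pos'])
E
```

```text
[515.18603725  39.50634266 243.73874809]
```

View pics/w1.png

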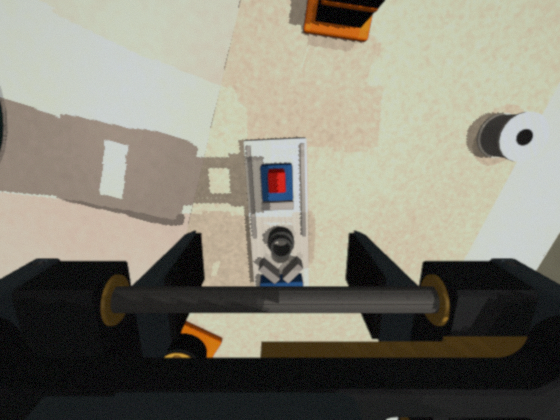

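The wrist view shows the tab at (277,181), the nozzle at (281,240), the V below it at (280,268), and the gauge nearly square to the tool.

```bash
cat > m.py <<'E'
from h import *
def meas(tag):
    D=np.load(f'pics/{tag}.npz'); st=dict(ee_pos=D['pos'],tool_rot=D['rot']); im=D['im'].astype(int)
    P=cloud('wrist',D['d'],st); r,g,b=im[...,0],im[...,1],im[...,2]; Z=P[...,2]
    return D,st,im,P,r,g,b,Z
E
python3 - <<'E'
from m import *
D,st,im,P,r,g,b,Z=meas('w1')
m=(r>130)&(g<70)&(b<70)&(Z>79)&(Z<91); q=P[m]
rt=cv2.minAreaRect(q[:,:2].astype(np.float32)); print('tab',m.sum(),rt,q[:,2].mean())
v,u=np.mgrid[:420,:560]; bx=(u>235)&(u<320)&(v>130)&(v<290)
m=(Z>28)&(Z<36)&bx; q=P[m]; rt=cv2.minAreaRect(q[:,:2].astype(np.float32)); print('bed',m.sum(),rt,cv2.boxPoints(rt).tolist(),np.median(q[:,2]))
m=(Z>62)&(Z<72)&bx&(v>215)&(v<265);q=P[m];print('noz',m.sum(),q.mean(0),cv2.minEnclosingCircle(q[:,:2].astype(np.float32)))
# bed edges: per row left & right extents
m=(Z>25)
L=[];R=[]
for y in range(145,235,3):
    c=np.where(m[y,235:320])[0]+235
    L.append(P[y,c[0]][:2]);R.append(P[y,c[-1]][:2])
for E_ in (L,R):
    E_=np.array(E_,np.float32); l=cv2.fitLine(E_,cv2.DIST_HUBER,0,.01,.01).ravel(); l=l*np.sign(l[1]); print(np.degrees(np.arctan2(-l[0],l[1])),np.median(E_,0))
m=(b>100)&(r<60)&bx; q=P[m&(Z>47)&(Z<57)&(v<215)];print('jawblue',cv2.minAreaRect(q[:,:2].astype(np.float32)))
E
```

```text
tab 287 ((512.523193359375, 55.937801361083984), (17.39434051513672, 23.074813842773438), 20.788402557373047) 85.40754478233845
bed 4780 ((531.7315673828125, -1.4428558349609375), (81.15412902832031, 211.49050903320312), 19.617631912231445) [[458.00677490234375, 84.54092407226562], [529.0128784179688, -114.67344665527344], [605.4563598632812, -87.4266357421875], [534.4502563476562, 111.78773498535156]] 32.48186502383771
noz 212 [543.2729725  -26.81488124  67.05778242] ((543.3711547851562, -26.960290908813477), 14.273452758789062)
19.104275 [480.9381   29.51792]
19.726164 [554.1725   53.12936]
jawblue ((517.8373413085938, 50.10839080810547), (29.19317054748535, 44.81195831298828), 17.588314056396484)
```

Emit:
drive_tool --rows '[-0.003,0.016,-0.04,0.044,-0.003,0.016,-0.08,0.044,-0.003,0.016,-0.12,0.044,-0.003,0.016,-0.16,0.044,-0.003,0.016,-0.181,0.044]'

```text
clock: 2.4
ee_pos: [510.1, 51.8, 59.1]
tool_rot: [[-0.329, 0.944, -0.004], [0.944, 0.329, -0.0], [0.001, -0.004, -1.0]]
wrist_force: [-0.6, -0.0, -0.1]
opening: 91.5
finger_force: 0.0
```

Emit:
drive_tool --rows '[0,0,0,0,0,0,0,0,0,0,0,0,0,0,0,0,0,0,0,0]' --gripper 1

```text
clock: 2.82
ee_pos: [513.5, 53.3, 64.7]
tool_rot: [[-0.33, 0.944, 0.003], [0.944, 0.33, 0.0], [-0.001, 0.003, -1.0]]
wrist_force: [0.1, -0.4, 0.0]
opening: 60.9
finger_force: 0.0
```

Emit:
drive_tool --rows '[0,0,0,0,0,0,0,0,0,0,0,0,0,0,0,0,0,0,0,0]'

```text
clock: 3.23
ee_pos: [512.4, 53.5, 63.0]
tool_rot: [[-0.331, 0.944, 0.0], [0.944, 0.331, -0.0], [-0.0, 0.0, -1.0]]
wrist_force: [0.5, 0.8, 0.1]
opening: 27.5
finger_force: 0.0
```

Emit:
drive_tool --rows '[0,0,0,0,0,0,0,0,0,0,0,0,0,0,0,0]'

```text
clock: 3.57
ee_pos: [513.1, 53.7, 63.0]
tool_rot: [[-0.331, 0.944, 0.001], [0.944, 0.331, 0.0], [-0.0, 0.001, -1.0]]
wrist_force: [3.7, 3.0, -3.7]
opening: 19.4
finger_force: 30.0
```

Emit:
drive_tool --rows '[0.0017,-0.0047,0,0,0.0033,-0.0094,0,0,0.005,-0.0141,0,0,0.0067,-0.0189,0,0,0.0083,-0.0236,0,0]'

```text
clock: 3.98
ee_pos: [521.5, 30.0, 63.0]
tool_rot: [[-0.331, 0.944, 0.002], [0.944, 0.331, 0.0], [-0.0, 0.002, -1.0]]
wrist_force: [3.8, 6.0, -3.2]
opening: 19.9
finger_force: 30.0
```

Emit:
drive_tool --rows '[0.0013,-0.0038,0,0,0.0027,-0.0076,0,0,0.004,-0.0113,0,0,0.0053,-0.0151,0,0,0.0067,-0.0189,0,0]'

```text
clock: 4.4
ee_pos: [528.3, 11.2, 63.0]
tool_rot: [[-0.331, 0.944, 0.002], [0.944, 0.331, 0.0], [-0.0, 0.002, -1.0]]
wrist_force: [4.7, 6.6, -3.0]
opening: 19.5
finger_force: 30.0
```

Emit:
drive_tool --rows '[0.0007,-0.0019,0,0,0.0013,-0.0038,0,0,0.0017,-0.0047,0,0,0.0017,-0.0047,0,0]'

```text
clock: 4.73
ee_pos: [530.0, 6.3, 63.0]
tool_rot: [[-0.331, 0.944, 0.002], [0.944, 0.331, 0.0], [-0.0, 0.002, -1.0]]
wrist_force: [5.4, 1.9, -4.6]
opening: 20.2
finger_force: 30.0
```

```bash
python3 - <<'E'
from m import *
snap('wrist','w2'); st=robot.read_state();print(st['ee_pos'],st['wrist_force'],st['ft_torque'])
E
```

```text
[529.99652369   6.3161747   63.0560211 ] [ 5.75099941  0.85558867 -4.84161164] [ 0.28656843 -1.02465934  0.2056931 ]
```

Emit:
drive_tool --rows '[0.0003,-0.0009,0,0,0.0007,-0.0019,0,0,0.001,-0.0028,0,0,0.001,-0.0028,0,0]'

```text
clock: 5.12
ee_pos: [531.0, 3.6, 63.1]
tool_rot: [[-0.331, 0.944, 0.002], [0.944, 0.331, 0.0], [-0.0, 0.002, -1.0]]
wrist_force: [5.9, 3.2, -4.8]
opening: 19.6
finger_force: 30.0
```

Emit:
drive_tool --rows '[0.0003,-0.0009,0,0,0.0007,-0.0019,0,0,0.0007,-0.0019,0,0]'

```text
clock: 5.37
ee_pos: [531.6, 1.8, 63.1]
tool_rot: [[-0.331, 0.944, 0.002], [0.944, 0.331, 0.0], [-0.0, 0.002, -1.0]]
wrist_force: [5.3, 4.9, -4.1]
opening: 20.3
finger_force: 30.0
```

Travelled 55 mm. Now 1 mm at a time.

Emit:
drive_tool --rows '[0.0003,-0.0009,0,0,0.0003,-0.0009,0,0]'

```text
clock: 5.53
ee_pos: [531.9, 0.9, 63.0]
tool_rot: [[-0.331, 0.944, 0.002], [0.944, 0.331, 0.0], [-0.0, 0.002, -1.0]]
wrist_force: [5.0, 4.0, -4.2]
opening: 19.6
finger_force: 30.0
```

Emit:
drive_tool --rows '[0.0003,-0.0009,0,0,0.0003,-0.0009,0,0]'

```text
clock: 5.7
ee_pos: [532.1, 0.2, 63.0]
tool_rot: [[-0.331, 0.944, 0.002], [0.944, 0.331, 0.001], [0.0, 0.002, -1.0]]
wrist_force: [4.8, 7.1, -3.2]
opening: 19.9
finger_force: 30.0
```

Emit:
drive_tool --rows '[0.0002,-0.0005,0,0,0.0002,-0.0005,0,0]'

```text
clock: 5.87
ee_pos: [532.2, 0.1, 63.0]
tool_rot: [[-0.33, 0.944, 0.001], [0.944, 0.33, 0.001], [0.001, 0.001, -1.0]]
wrist_force: [4.5, 13.1, -1.1]
opening: 19.3
finger_force: 30.0
```

Emit:
drive_tool --rows '[0.0002,-0.0005,0,0,0.0002,-0.0005,0,0]'

```text
clock: 6.03
ee_pos: [532.2, -0.0, 63.0]
tool_rot: [[-0.33, 0.944, 0.001], [0.944, 0.33, 0.002], [0.001, 0.001, -1.0]]
wrist_force: [2.4, 17.5, -0.1]
opening: 19.9
finger_force: 30.0
```

Emit:
drive_tool --rows '[0,0,0,0,0,0,0,0]'

```text
clock: 6.2
ee_pos: [532.2, -0.0, 63.1]
tool_rot: [[-0.33, 0.944, 0.001], [0.944, 0.33, 0.002], [0.001, 0.001, -1.0]]
wrist_force: [2.5, 17.5, 0.7]
opening: 19.8
finger_force: 30.0
```

Emit:
drive_tool --rows '[0,0,0,0,0,0,0,0,0,0,0,0,0,0,0,0,0,0,0,0]' --gripper -1

```text
clock: 6.62
ee_pos: [531.7, -1.4, 62.9]
tool_rot: [[-0.331, 0.944, -0.0], [0.944, 0.331, -0.0], [0.0, -0.0, -1.0]]
wrist_force: [-0.5, 0.3, 0.0]
opening: 50.0
finger_force: 0.0
```

Emit:
drive_tool --rows '[0,0,0,0,0,0,0.04,0,0,0,0.08,0,0,0,0.12,0,0,0,0.14,0]'

```text
clock: 7.03
ee_pos: [533.2, -1.4, 207.4]
tool_rot: [[-0.331, 0.944, 0.004], [0.944, 0.331, -0.0], [-0.002, 0.004, -1.0]]
wrist_force: [1.5, -0.1, 0.7]
opening: 84.0
finger_force: 0.0
```

Emit:
drive_tool --rows '[-0.013,0.038,0,0,-0.013,0.038,0,0,-0.013,0.038,0,0,-0.013,0.038,0,0]'

```text
clock: 7.37
ee_pos: [518.6, 36.7, 202.8]
tool_rot: [[-0.331, 0.944, -0.0], [0.944, 0.331, -0.0], [-0.0, -0.0, -1.0]]
wrist_force: [-0.1, 0.6, -0.0]
opening: 91.1
finger_force: 0.0
```

```bash
python3 - <<'E'
from m import *
st,im0,d=snap('wrist','w3'); print(st['ee_pos'])
D,st,im,P,r,g,b,Z=meas('w3')
cv2.imwrite('pics/w3c.png',cv2.resize(cv2.cvtColor(im0,cv2.COLOR_RGB2BGR)[130:350,180:400],None,fx=2.7,fy=2.7,interpolation=cv2.INTER_CUBIC))
m=(r>130)&(g<70)&(b<70)&(Z>79)&(Z<91); q=P[m]
rt=cv2.minAreaRect(q[:,:2].astype(np.float32)); print('tab',m.sum(),rt,q[:,2].mean())
v,u=np.mgrid[:420,:560]
rad=np.hypot(P[...,0]-549.6,P[...,1]+52.6)
m=(Z>63)&(Z<72)&(rad<30);q=P[m];print('noz',m.sum(),q.mean(0),cv2.minEnclosingCircle(q[:,:2].astype(np.float32)),q[:,2].std())
E
```

```text
[518.6413431   36.69334592 202.76008262]
tab 245 ((531.4043579101562, 2.1882381439208984), (18.160289764404297, 20.403860092163086), 19.069643020629883) 85.43923305646113
noz 187 [548.79412361 -47.25053625  67.15641106] ((550.1865844726562, -51.381805419921875), 14.130672454833984) 1.701824633653291
```

View pics/w3c.png

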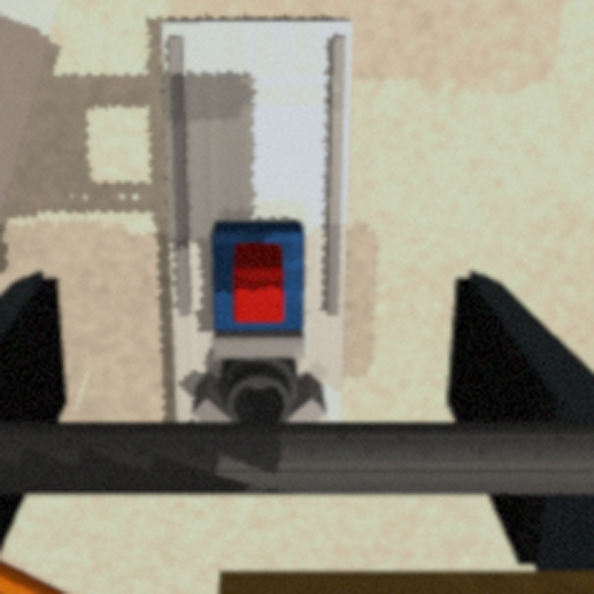

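The nozzle sits in the V against the jaw face (crop about (258,400)), and the tab stands 58 mm from the well axis, so it is home and shut. Next I'll look at the probe.

Emit:
drive_tool --rows '[0.022,0.193,0.067,0,0.022,0.193,0.067,0,0.022,0.193,0.067,0,0.022,0.193,0.067,0,0.022,0.193,0.067,0]'

```text
clock: 7.83
ee_pos: [541.1, 231.1, 270.3]
tool_rot: [[-0.33, 0.944, -0.0], [0.944, 0.33, -0.0], [-0.0, -0.0, -1.0]]
wrist_force: [0.4, -0.1, 0.1]
opening: 91.3
finger_force: 0.0
```

Emit:
drive_tool --rows '[0,0,0,0,0,0,0,0,0,0,0,0]'

```text
clock: 8.08
ee_pos: [540.6, 228.9, 269.0]
tool_rot: [[-0.331, 0.944, -0.001], [0.944, 0.331, -0.001], [-0.0, -0.001, -1.0]]
wrist_force: [-0.0, -0.5, -0.3]
opening: 91.2
finger_force: 0.0
```

```bash
python3 - <<'E'
from m import *
st,im0,d=snap('wrist','w4'); print(st['ee_pos'])
D,st,im,P,r,g,b,Z=meas('w4')
cv2.imwrite('pics/w4c.png',cv2.resize(cv2.cvtColor(im0,cv2.COLOR_RGB2BGR)[80:300,160:420],None,fx=2.7,fy=2.7,interpolation=cv2.INTER_CUBIC))
near=np.hypot(P[...,0]-526,P[...,1]-273)<45
m=(Z>139)&(Z<151)&near; q=P[m]; print('h',m.sum(),cv2.minAreaRect(q[:,:2].astype(np.float32)),q.mean(0))
m=(Z>90)&(Z<100)&near; q=P[m]; print('stand',m.sum(),cv2.minAreaRect(q[:,:2].astype(np.float32)),q.mean(0))
E
```

```text
[540.61712325 228.91592666 268.99096544]
h 689 ((525.6925048828125, 275.9349060058594), (25.15611457824707, 25.98026466369629), 18.811079025268555) [525.29592192 276.3701326  146.50221584]
stand 1642 ((525.5311889648438, 275.753173828125), (56.043853759765625, 56.02704620361328), 9.288159370422363) [524.47203497 278.26891215  95.43504152]
```

View pics/w4c.png

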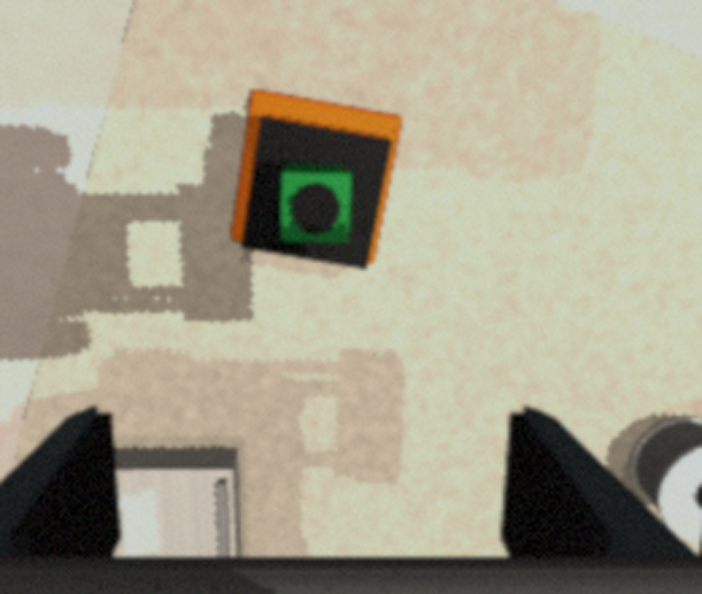

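The crop shows the green handle at (316,205) in the stand, square to the tool. Its measured yaw is 18.8° against the tool's 19.3°. The handle and stand centres agree at (525.6, 275.8).

Emit:
drive_tool --rows '[-0.015,0.04,0,0,-0.015,0.047,-0.03,0,-0.015,0.047,-0.07,0,-0.015,0.047,-0.11,0,-0.015,0.047,-0.145,0]'

```text
clock: 8.55
ee_pos: [525.1, 275.1, 122.4]
tool_rot: [[-0.329, 0.944, -0.001], [0.944, 0.329, -0.001], [-0.0, -0.001, -1.0]]
wrist_force: [1.2, 0.8, -0.2]
opening: 90.7
finger_force: 0.0
```

Emit:
drive_tool --rows '[0,0,-0.018,0,0,0,-0.018,0,0,0,-0.018,0,0,0,-0.018,0]'

```text
clock: 8.88
ee_pos: [526.7, 276.3, 108.2]
tool_rot: [[-0.33, 0.944, 0.001], [0.944, 0.33, 0.001], [0.0, 0.001, -1.0]]
wrist_force: [0.0, 0.8, 0.6]
opening: 91.3
finger_force: 0.0
```

Emit:
drive_tool --rows '[0,0,0,0,0,0,0,0,0,0,0,0,0,0,0,0,0,0,0,0]' --gripper 1

```text
clock: 9.3
ee_pos: [525.9, 276.9, 107.4]
tool_rot: [[-0.331, 0.944, 0.001], [0.944, 0.331, 0.0], [0.0, 0.001, -1.0]]
wrist_force: [0.2, 0.2, 0.6]
opening: 60.5
finger_force: 0.0
```

Emit:
drive_tool --rows '[0,0,0,0,0,0,0,0,0,0,0,0,0,0,0,0,0,0,0,0]'

```text
clock: 9.72
ee_pos: [525.7, 276.7, 106.9]
tool_rot: [[-0.331, 0.944, -0.0], [0.944, 0.331, -0.0], [-0.0, -0.0, -1.0]]
wrist_force: [-1.0, 0.2, -0.8]
opening: 27.4
finger_force: 0.0
```

Emit:
drive_tool --rows '[0,0,0,0,0,0,0,0,0,0,0,0,0,0,0,0]'

```text
clock: 10.05
ee_pos: [525.7, 276.7, 106.9]
tool_rot: [[-0.331, 0.944, -0.0], [0.944, 0.331, -0.0], [0.0, -0.0, -1.0]]
wrist_force: [0.6, 0.7, -1.5]
opening: 25.8
finger_force: 30.0
```

Emit:
drive_tool --rows '[0,0,0.01,0,0,0,0.03,0,0,0,0.06,0,0,0,0.09,0,0,0,0.12,0]'

```text
clock: 10.47
ee_pos: [525.5, 276.6, 228.9]
tool_rot: [[-0.331, 0.944, -0.0], [0.944, 0.331, -0.0], [-0.0, -0.0, -1.0]]
wrist_force: [-0.3, -0.0, -0.5]
opening: 25.8
finger_force: 30.0
```

Emit:
drive_tool --rows '[0.003,-0.02,0.0,0,0.006,-0.055,0,0,0.01,-0.09,0,0,0.014,-0.125,0,0,0.018,-0.16,0,0]'

```text
clock: 10.88
ee_pos: [543.6, 115.3, 227.8]
tool_rot: [[-0.331, 0.944, 0.001], [0.944, 0.331, 0.0], [-0.0, 0.001, -1.0]]
wrist_force: [1.2, 0.9, -1.2]
opening: 25.8
finger_force: 30.0
```

Emit:
drive_tool --rows '[0.003,-0.03,0,0,0.005,-0.06,0,0,0.007,-0.09,0,0,0.007,-0.12,0,0,0.007,-0.14,0,0]'

```text
clock: 11.3
ee_pos: [550.6, -25.5, 227.7]
tool_rot: [[-0.33, 0.944, 0.001], [0.944, 0.33, -0.0], [-0.0, 0.0, -1.0]]
wrist_force: [0.4, 0.1, -0.3]
opening: 25.6
finger_force: 30.0
```

Emit:
drive_tool --rows '[0,-0.014,0,0,0,-0.0285,0,0,0,-0.0285,0,0,0,-0.0285,0,0]'

```text
clock: 11.63
ee_pos: [550.7, -52.1, 227.5]
tool_rot: [[-0.329, 0.944, 0.0], [0.944, 0.329, 0.0], [-0.0, 0.0, -1.0]]
wrist_force: [0.0, 0.1, -1.7]
opening: 25.9
finger_force: 30.0
```

```bash
python3 - <<'E'
from m import *
st,im0,d=snap('wrist','w5'); print(st['ee_pos'],st['opening'],st['finger_force'])
cv2.imwrite('pics/w5c.png',cv2.resize(cv2.cvtColor(im0,cv2.COLOR_RGB2BGR)[130:290,180:380],None,fx=3.7,fy=3.7,interpolation=cv2.INTER_CUBIC))
E
```

```text
[550.71471911 -52.07088877 227.46218311] 25.938395453140206 29.999910593032837
```

View pics/w5c.png

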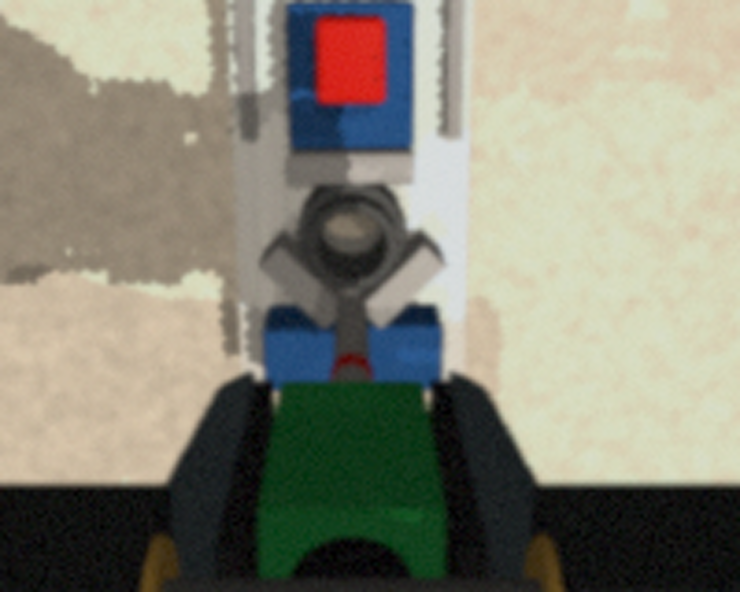

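The crop shows the rod hanging straight below the handle with its band at (352,366). The nozzle bore is centred near (351,236), in line laterally. I'll measure both.

```bash
python3 - <<'E'
from m import *
D,st,im,P,r,g,b,Z=meas('w5'); Rt=np.array(D['rot']); T=(P-D['pos'])@Rt  # tool coords
v,u=np.mgrid[:420,:560]; s=3.7
tl=lambda w:np.round((np.asarray(w)-D['pos'])@Rt,1)
for cu,cv_ in [(351,232),(351,236)]:
    w=onplane('wrist',180+cu/s,130+cv_/s,68,st); print('bore',w.round(1),tl(w))
m=(Z>64)&(Z<72)&(u>255)&(u<295)&(v>170)&(v<212)
q=P[m]; c,rad=cv2.minEnclosingCircle(q[:,:2].astype(np.float32)); print('rim',m.sum(),c,rad,tl([*c,68]))
m=(r>130)&(g<70)&(b<70)&(Z>79)&(Z<91); q=P[m]; rt=cv2.minAreaRect(q[:,:2].astype(np.float32)); print('tab',rt,tl([*rt[0],85]))
rod=(np.abs(T[...,1])<7)&(T[...,2]>-10)&(T[...,2]<78)&(np.abs(T[...,0])<15)&(u>262)&(u<290)&(v<234)
for y in range(200,236,3):
    c=rod[y]
    if c.sum()>2: t=T[y][c]; print(y,c.sum(),np.where(c)[0][[0,-1]],t[:,0].max().round(1),np.median(t,0).round(1),t[:,1].mean().round(2))
print('handle top/near face', np.median(T[240:250,270:280].reshape(-1,3),0))
E
```

```text
bore [549.4 -48.3  68. ] [  4.   -0.  159.5]
bore [549.9 -49.5  68. ] [  2.7  -0.  159.5]
rim 225 (550.5538940429688, -52.22110366821289) 14.429407119750977 [-1.000e-01 -3.000e-01  1.595e+02]
tab ((531.3117065429688, 2.442922592163086), (17.947898864746094, 22.77058982849121), 19.103395462036133) [ 57.9  -0.4 142.5]
215 3 [273 275] 3.3 [ 3.2 -0.9 76.5] -0.89
218 8 [271 278] 3.3 [ 2.7 -0.4 69.6] -0.45
221 10 [270 279] 3.0 [ 2.5 -0.4 62.1] -0.45
224 10 [270 279] 3.5 [ 2.6 -0.4 54.1] -0.45
227 10 [270 279] 3.5 [ 3.  -0.4 46. ] -0.45
230 11 [269 279] 3.3 [ 2.1 -0.8 41.7] -0.86
233 21 [265 285] 12.5 [12.2 -0.1  8.9] -0.12
handle top/near face [12.08244054 -0.45095367 -9.90216015]
```

```bash
python3 - <<'E'
from m import *
D,st,im,P,r,g,b,Z=meas('w5'); Rt=np.array(D['rot'])
p,R,t=pose('wrist',st); f,cx,cy=K(p); s=8
base=cv2.resize(cv2.cvtColor(D['im'],cv2.COLOR_RGB2BGR)[165:235,228:325],None,fx=s,fy=s,interpolation=cv2.INTER_CUBIC)
def circ(tx,ty,z,rad,col):
    c=D['pos']+Rt@np.array([tx,ty,0]); a=np.linspace(0,6.283,60)
    w=np.stack([c[0]+rad*np.cos(a),c[1]+rad*np.sin(a),0*a+z],1); q=(w-t)@R
    uv=np.stack([(f*q[:,0]/q[:,2]+cx-228+.5)*s,(f*q[:,1]/q[:,2]+cy-165+.5)*s],1).astype(np.int32)
    cv2.polylines(base,[uv],True,col,1)
circ(-.1,-.3,68,14.5,(0,255,0));circ(-.1,-.3,68,11,(0,255,0));circ(-.1,-.3,54,18,(255,255,0))
cv2.imwrite('pics/ov.png',base)
m=(Z>63)&(Z<73)
for y in range(172,212): print(y,''.join('#' if m[y,x] else ('+' if Z[y,x]>73 else ('o' if Z[y,x]>45 else '.')) for x in range(255,296)))
E
```

```text
172 ...oooooooooooooooooooooooooooooooooo....
173 ...oooooooooooooooooooooooooooooooooo....
174 ...oooooooooooooooooooooooooooooooooo....
175 ...oooooooooooooooooooooooooooooooooo....
176 ...oooooooooooooooooooooooooooooooooo....
177 ...oooooooooooooooooooooooooooooooooo....
178 ...oooooooooooooooooooooooooooooooooo....
179 ...oooooooooooooooooooooooooooooooooo....
180 ............oooooooooooooooo.............
181 ........+..oooooooooooooooooo............
182 .........oooooooooooooooooooooo..........
183 .........ooooooooooooooooooooooo.........
184 ........oooooooo########oooooooo.........
185 +......ooooooo############ooooooo........
186 .......oooooo###############ooooo........
187 ......ooooo##################ooooo.......
188 ......oooo######........######oooo.......
189 ......oooo####............####oooo.......
190 ......ooo####..............####oooo......
191 ......oo####................####ooo......
192 .....ooo####................#+##ooo......
193 .....ooo###..................###ooo......
194 .o...ooo###o.................###ooo...oo.
195 ooo...oo###o................o###ooo..oooo
196 oooo..oo###o................o###ooo.ooooo
197 ooooo.oo###oo..............oo###oo.oooooo
198 oooooooo####oo............ooo###ooooooooo
199 oooooooo####ooo..........ooo####ooooooooo
200 ooooooooo###oooooo....oooooo###oooooooooo
201 ooooooooo####oooooooooooooo####oooooooooo
202 oooooooooo####oooooooooooo#####oooooooooo
203 oooooooooo######ooooooooo#####ooooooooooo
204 ooooooooooo#########oo#######oooooooooooo
205 oooooooooooo################ooooooooooooo
206 oooooooooooooo#############oooooooooooooo
207 ooooooooooooooo#########.oooooooooooooo+.
208 .ooooooooooooooo....#...ooooooooooooooo..
209 ..oooooooooooooooo.++..ooooooooooooooo...
210 ...oooooooooooooo++++++oooooooooooooo....
211 ....oooooooooooo++++++++oooooooooooo.....
```

View pics/ov.png

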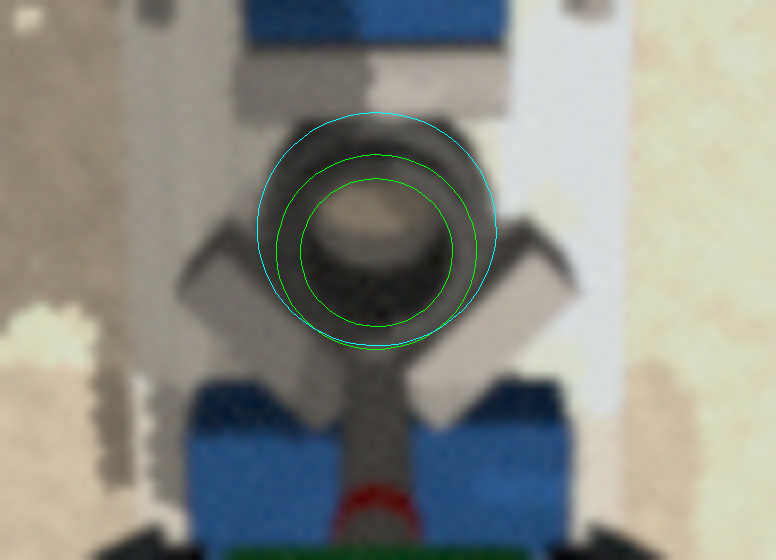

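The overlay fits the nozzle: bore at tool (-0.1,-0.3), rod axis at about (-0.7,-0.4), so the rod is centred to within 1 mm. Lowering in stages.

Emit:
drive_tool --rows '[0,0.0005,-0.01,0,0,0.0005,-0.025,0,0,0.0005,-0.04,0,0,0.0005,-0.05,0,0,0.0005,-0.05,0]'

```text
clock: 12.1
ee_pos: [549.4, -50.4, 174.5]
tool_rot: [[-0.331, 0.943, -0.004], [0.943, 0.331, 0.001], [0.002, -0.003, -1.0]]
wrist_force: [-0.4, -0.6, -1.0]
opening: 25.9
finger_force: 30.0
```

Emit:
drive_tool --rows '[0,0,0,0,0,0,0,0]'

```text
clock: 12.27
ee_pos: [551.1, -51.0, 177.4]
tool_rot: [[-0.331, 0.944, 0.0], [0.944, 0.331, -0.0], [-0.0, 0.0, -1.0]]
wrist_force: [-0.7, 0.3, -0.8]
opening: 25.9
finger_force: 30.0
```

```bash
cat > k.py <<'E'
from m import *
import sys
tag=sys.argv[1]
s0,_,_=snap('wrist',tag)
D,st,im,P,r,g,b,Z=meas(tag); Rt=np.array(D['rot']); T=(P-D['pos'])@Rt
print(D['pos'].round(2)); tl=lambda w:np.round((np.asarray(w)-D['pos'])@Rt,2)
v,u=np.mgrid[:420,:560]
m=(r>130)&(g<70)&(b<70)&(Z>79)&(Z<91); q=P[m]; rt=cv2.minAreaRect(q[:,:2].astype(np.float32)); print('tab',tl([*rt[0],85]))
m=(Z>63)&(Z<73)&(np.hypot(P[...,0]-550.6,P[...,1]+52.2)<17)&(np.hypot(T[...,0],T[...,1])>7); q=P[m]; c,rad=cv2.minEnclosingCircle(q[:,:2].astype(np.float32)); print('rim',m.sum(),rad,tl([*c,68]))
rod=(np.hypot(T[...,0],T[...,1])<6)&(T[...,2]>0)&(T[...,2]<80)
for y in range(190,250,3):
    c=rod[y]
    if c.sum()>4: t=T[y][c]; print(y,c.sum(),t[:,0].max().round(1)-4,np.median(t,0).round(1))
red=rod&(r>90)&(g<60)&(b<60); print('band tool z',T[red][:,2].min() if red.any() else None,T[red][:,2].max() if red.any() else None)
E
python3 k.py w6
```

```text
[551.11 -51.04 177.43]
tab [57.3  -1.35 92.41]
rim 276 14.388606071472168 [ -0.89  -1.03 109.43]
217 8 -0.3999999999999999 [ 2.6 -0.4 72.5]
220 10 -0.7999999999999998 [ 2.4 -0.4 64.9]
223 10 -0.3999999999999999 [ 2.7 -0.5 56.3]
226 10 -0.2999999999999998 [ 2.9 -0.5 48.4]
229 10 -0.7000000000000002 [ 2.4 -0.5 42.9]
232 12 -0.6000000000000001 [ 2.1 -0.5 37.2]
band tool z None None
```

Emit:
drive_tool --rows '[0,0,-0.004,0,0,0,-0.008,0,0,0,-0.012,0,0,0,-0.016,0,0,0,-0.02,0]'

```text
clock: 12.73
ee_pos: [550.7, -51.3, 156.5]
tool_rot: [[-0.331, 0.944, -0.0], [0.944, 0.331, 0.0], [0.0, -0.0, -1.0]]
wrist_force: [-0.3, 0.5, -0.8]
opening: 25.8
finger_force: 30.0
```

Emit:
drive_tool --rows '[0,0,-0.004,0,0,0,-0.008,0,0,0,-0.012,0,0,0,-0.016,0,0,0,-0.02,0]'

```text
clock: 13.15
ee_pos: [550.7, -51.2, 136.5]
tool_rot: [[-0.331, 0.944, -0.0], [0.944, 0.331, 0.0], [0.0, -0.0, -1.0]]
wrist_force: [-0.5, 0.5, -0.9]
opening: 26.0
finger_force: 30.0
```

Emit:
drive_tool --rows '[0,0,-0.004,0,0,0,-0.008,0,0,0,-0.012,0,0,0,-0.012,0,0,0,-0.012,0]'

```text
clock: 13.57
ee_pos: [550.6, -51.2, 124.7]
tool_rot: [[-0.331, 0.944, -0.0], [0.944, 0.331, 0.0], [0.0, -0.0, -1.0]]
wrist_force: [0.3, -0.4, -0.9]
opening: 25.9
finger_force: 30.0
```

```bash
python3 k.py w7; python3 - <<'E'
from h import *
D=np.load('pics/w7.npz')
a=cv2.resize(cv2.cvtColor(D['im'],cv2.COLOR_RGB2BGR)[150:260,220:330],None,fx=5,fy=5,interpolation=cv2.INTER_CUBIC)
cv2.imwrite('pics/w7c.png',a)
E
```

```text
[550.62 -51.24 124.69]
tab [57.16 -0.82 39.71]
rim 296 14.187456130981445 [-4.000e-02 -5.200e-01  5.669e+01]
217 8 -0.7999999999999998 [ 2.6 -0.4 72.6]
220 10 -0.6000000000000001 [ 2.4 -0.4 64.9]
223 10 -1.0 [ 2.8 -0.5 55.9]
226 10 -0.20000000000000018 [ 3.2 -0.5 47.5]
229 10 -0.7999999999999998 [ 2.7 -0.5 42.3]
232 12 -0.3999999999999999 [ 2.4 -0.5 36.5]
band tool z None None
```

View pics/w7c.png

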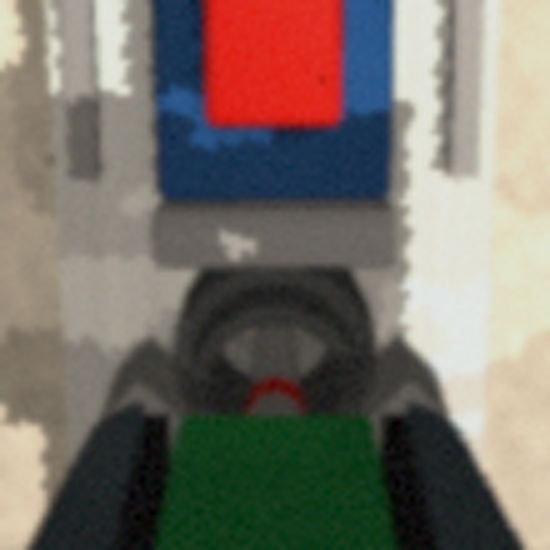

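Rod centred in the bore, with the band at crop (273,385) still about 10 mm above the rim. Lowering the rest.

Emit:
drive_tool --rows '[0,0,-0.003,0,0,0,-0.006,0,0,0,-0.0095,0,0,0,-0.0095,0,0,0,-0.0095,0]'

```text
clock: 14.03
ee_pos: [550.6, -51.2, 115.1]
tool_rot: [[-0.331, 0.944, -0.001], [0.944, 0.331, 0.0], [0.0, -0.0, -1.0]]
wrist_force: [-0.6, -0.3, 0.1]
opening: 25.7
finger_force: 30.0
```

Emit:
drive_tool --rows '[0,0,0,0,0,0,0,0,0,0,0,0,0,0,0,0,0,0,0,0]'

```text
clock: 14.45
ee_pos: [550.8, -51.3, 115.5]
tool_rot: [[-0.331, 0.944, 0.0], [0.944, 0.331, -0.0], [-0.0, 0.0, -1.0]]
wrist_force: [-0.2, -0.3, -1.3]
opening: 25.8
finger_force: 30.0
```

```bash
python3 k.py w8; python3 - <<'E'
from h import *
D=np.load('pics/w8.npz'); _,im,_=snap('side','side8')
a=cv2.resize(D['im'][150:260,220:330],None,fx=4,fy=4,interpolation=cv2.INTER_CUBIC)
p,R,t=pose('side'); f,cx,cy=K(p); q=(np.array([550.5,-52,80])-t)@R; u,v=int(f*q[0]/q[2]+cx),int(f*q[1]/q[2]+cy)
c=cv2.resize(im[v-22:v+22,u-17:u+17],(340,440),interpolation=cv2.INTER_CUBIC)
cv2.imwrite('pics/w8c.png',cv2.cvtColor(np.hstack([a,c]),cv2.COLOR_RGB2BGR))
E
```

```text
[550.79 -51.27 115.5 ]
tab [57.14 -0.74 30.49]
rim 271 14.1179838180542 [ 0.68 -0.54 47.5 ]
220 9 -0.6000000000000001 [ 2.5 -0.9 64.7]
223 10 -0.7999999999999998 [ 2.3 -0.5 57.5]
226 10 -0.3999999999999999 [ 2.9 -0.5 48.5]
229 10 -0.7999999999999998 [ 2.5 -0.5 42.7]
232 12 -1.0 [ 2.4 -0.5 36.6]
band tool z None None
```

View pics/w8c.png

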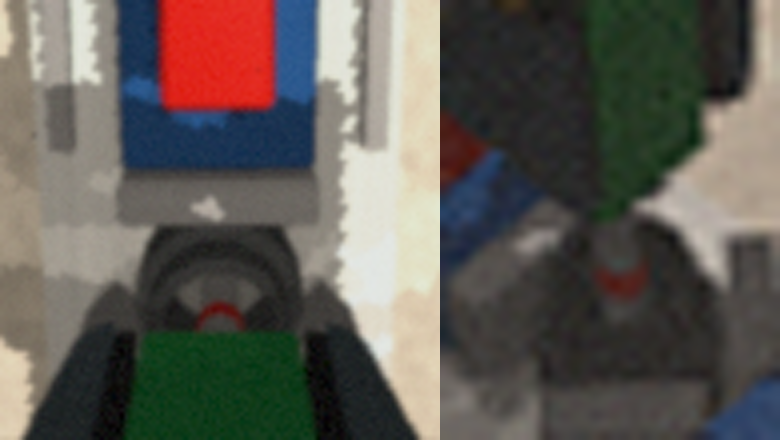

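The left view shows the rod centred with the band at the rim (220,315). The side view on the right shows the band at the mouth (622,280). The probe is held still with 30 N of grip and no contact force showing.

```bash
python3 -c "
from rig import robot
print(robot.job_done())"
```

```text
the job is handed in; nothing more can be done
None
```

I handed the job in at about 14.5 s with the jaw shut on the nozzle, home in the V. The probe is gripped upright, about 1 mm off the bore's centre, with its red band level with the rim; no verdict came back.

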